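Find the full screw tin by heft

TASK

Three identical closed tins of screws stand on the worktop; one is full and clearly heavier than the two part-used ones, which can only be felt by lifting. Stand the two lighter tins in the two pockets of the grey holder, lid up and fully home, setting tins down gently and never dropping or tipping them over, and finish while still holding the heaviest tin upright in the gripper, at rest, at least 12 cm clear above the worktop. Leave the screwdriver and the mug where they are.

Things in the scene. Friction and masses are not known exactly. Their poses are not given: they have to be found in the camera images.
- tin_1: closed round metal tin, 52 mm diameter, 70 mm tall, nothing noticeably shifts inside; starts upright on the worktop. Origin: centre of the underside; z out of the lid. Same as the other tins but for weight: each 0.2 to 0.7 kg, the full one at least 0.18 kg heavier than either other, those two less than 0.1 kg apart. Which one is full changes from start to start.
- tin_2: closed round metal tin, 52 mm diameter, 70 mm tall, nothing noticeably shifts inside; starts upright on the worktop. Origin: centre of the underside; z out of the lid. Same as the other tins but for weight: each 0.2 to 0.7 kg, the full one at least 0.18 kg heavier than either other, those two less than 0.1 kg apart. Which one is full changes from start to start.
- tin_3: closed round metal tin, 52 mm diameter, 70 mm tall, nothing noticeably shifts inside; starts upright on the worktop. Origin: centre of the underside; z out of the lid. Same as the other tins but for weight: each 0.2 to 0.7 kg, the full one at least 0.18 kg heavier than either other, those two less than 0.1 kg apart. Which one is full changes from start to start.
- holder: grey block fixed to the worktop, 215 x 92 mm and 24 mm high, with two round flat-floored pockets side by side along its length. Origin: centre of its underside; x along its length, z up
- pocket_1 (a point): centre of the floor of a pocket of the holder, 55 mm from the holder's middle towards its - x; the floor lies 10 mm above the worktop, the pocket is 58 mm wide and 14 mm deep with a 2 mm chamfer at the mouth. Either lighter tin may go in either pocket
- pocket_2 (a point): centre of the floor of a pocket of the holder, 55 mm from the holder's middle towards its + x; the floor lies 10 mm above the worktop, the pocket is 58 mm wide and 14 mm deep with a 2 mm chamfer at the mouth. Either lighter tin may go in either pocket
- screwdriver: screwdriver with a red handle, 213 mm long (along its y) and 35 mm high, lying on the worktop, a bystander; origin at its middle on the underside
- mug: white mug, 78 mm diameter, 101 mm tall, a bystander; origin at the centre of its underside
Things that resemble listed ones, but are neither listed nor needed, are in the scene too. What is shaped like the tin_3 but blue is not meant.

How it is judged:
At the end, for the whole second after the job is handed in: Heaviest tin held by the fingers alone, still, within 0.35 rad of upright, underside over 0.10 m above the worktop; the other two (each pressing on the holder with under 4 N) let go, still, lid up (0.08 rad), one in each pocket, within 4 mm of its floor height and 7 mm of its centre (((height (world z) of tin_1 above 0.1 m and angle between tin_1's own z axis and vertical below 0.35 rad and linear speed of tin_1 below 0.05 m/s and contact force between tin_1 and the fingers above 3 N and contact force between tin_1 and tin_2 below 0.05 N and contact force between tin_1 and tin_3 below 0.05 N and contact force between tin_1 and holder below 0.05 N and contact force between tin_1 and screwdriver below 0.05 N and contact force between tin_1 and mug below 0.05 N and horizontal distance between tin_2 and pocket_1 below 0.007 m and z of tin_2 in the frame of pocket_1 between -0.004 and 0.004 m and horizontal distance between tin_3 and pocket_2 below 0.007 m and z of tin_3 in the frame of pocket_2 between -0.004 and 0.004 m and contact force between each of tin_2, tin_3 and holder below 4 N and angle between each of tin_2, tin_3's own z axis and vertical below 0.08 rad and linear speed of each of tin_2, tin_3 below 0.02 m/s and contact force between each of tin_2, tin_3 and the fingers below 0.1 N) or (height (world z) of tin_1 above 0.1 m and angle between tin_1's own z axis and vertical below 0.35 rad and linear speed of tin_1 below 0.05 m/s and contact force between tin_1 and the fingers above 3 N and contact force between tin_1 and tin_3 below 0.05 N and contact force between tin_1 and tin_2 below 0.05 N and contact force between tin_1 and holder below 0.05 N and contact force between tin_1 and screwdriver below 0.05 N and contact force between tin_1 and mug below 0.05 N and horizontal distance between tin_3 and pocket_1 below 0.007 m and z of tin_3 in the frame of pocket_1 between -0.004 and 0.004 m and horizontal distance between tin_2 and pocket_2 below 0.007 m and z of tin_2 in the frame of pocket_2 between -0.004 and 0.004 m and contact force between each of tin_3, tin_2 and holder below 4 N and angle between each of tin_3, tin_2's own z axis and vertical below 0.08 rad and linear speed of each of tin_3, tin_2 below 0.02 m/s and contact force between each of tin_3, tin_2 and the fingers below 0.1 N) or (height (world z) of tin_2 above 0.1 m and angle between tin_2's own z axis and vertical below 0.35 rad and linear speed of tin_2 below 0.05 m/s and contact force between tin_2 and the fingers above 3 N and contact force between tin_2 and tin_1 below 0.05 N and contact force between tin_2 and tin_3 below 0.05 N and contact force between tin_2 and holder below 0.05 N and contact force between tin_2 and screwdriver below 0.05 N and contact force between tin_2 and mug below 0.05 N and horizontal distance between tin_1 and pocket_1 below 0.007 m and z of tin_1 in the frame of pocket_1 between -0.004 and 0.004 m and horizontal distance between tin_3 and pocket_2 below 0.007 m and z of tin_3 in the frame of pocket_2 between -0.004 and 0.004 m and contact force between each of tin_1, tin_3 and holder below 4 N and angle between each of tin_1, tin_3's own z axis and vertical below 0.08 rad and linear speed of each of tin_1, tin_3 below 0.02 m/s and contact force between each of tin_1, tin_3 and the fingers below 0.1 N) or (height (world z) of tin_2 above 0.1 m and angle between tin_2's own z axis and vertical below 0.35 rad and linear speed of tin_2 below 0.05 m/s and contact force between tin_2 and the fingers above 3 N and contact force between tin_2 and tin_3 below 0.05 N and contact force between tin_2 and tin_1 below 0.05 N and contact force between tin_2 and holder below 0.05 N and contact force between tin_2 and screwdriver below 0.05 N and contact force between tin_2 and mug below 0.05 N and horizontal distance between tin_3 and pocket_1 below 0.007 m and z of tin_3 in the frame of pocket_1 between -0.004 and 0.004 m and horizontal distance between tin_1 and pocket_2 below 0.007 m and z of tin_1 in the frame of pocket_2 between -0.004 and 0.004 m and contact force between each of tin_3, tin_1 and holder below 4 N and angle between each of tin_3, tin_1's own z axis and vertical below 0.08 rad and linear speed of each of tin_3, tin_1 below 0.02 m/s and contact force between each of tin_3, tin_1 and the fingers below 0.1 N) or (height (world z) of tin_3 above 0.1 m and angle between tin_3's own z axis and vertical below 0.35 rad and linear speed of tin_3 below 0.05 m/s and contact force between tin_3 and the fingers above 3 N and contact force between tin_3 and tin_1 below 0.05 N and contact force between tin_3 and tin_2 below 0.05 N and contact force between tin_3 and holder below 0.05 N and contact force between tin_3 and screwdriver below 0.05 N and contact force between tin_3 and mug below 0.05 N and horizontal distance between tin_1 and pocket_1 below 0.007 m and z of tin_1 in the frame of pocket_1 between -0.004 and 0.004 m and horizontal distance between tin_2 and pocket_2 below 0.007 m and z of tin_2 in the frame of pocket_2 between -0.004 and 0.004 m and contact force between each of tin_1, tin_2 and holder below 4 N and angle between each of tin_1, tin_2's own z axis and vertical below 0.08 rad and linear speed of each of tin_1, tin_2 below 0.02 m/s and contact force between each of tin_1, tin_2 and the fingers below 0.1 N) or (height (world z) of tin_3 above 0.1 m and angle between tin_3's own z axis and vertical below 0.35 rad and linear speed of tin_3 below 0.05 m/s and contact force between tin_3 and the fingers above 3 N and contact force between tin_3 and tin_2 below 0.05 N and contact force between tin_3 and tin_1 below 0.05 N and contact force between tin_3 and holder below 0.05 N and contact force between tin_3 and screwdriver below 0.05 N and contact force between tin_3 and mug below 0.05 N and horizontal distance between tin_2 and pocket_1 below 0.007 m and z of tin_2 in the frame of pocket_1 between -0.004 and 0.004 m and horizontal distance between tin_1 and pocket_2 below 0.007 m and z of tin_1 in the frame of pocket_2 between -0.004 and 0.004 m and contact force between each of tin_2, tin_1 and holder below 4 N and angle between each of tin_2, tin_1's own z axis and vertical below 0.08 rad and linear speed of each of tin_2, tin_1 below 0.02 m/s and contact force between each of tin_2, tin_1 and the fingers below 0.1 N))); the arm keeps its last pose, push and grip.
It fails at once if a tin is tipped over (tilted more than 0.7 rad) (angle between any of tin_1, tin_2, tin_3's own z axis and vertical above 0.7 rad).
It fails at once if a tin is dropped (moves faster than 0.4 m/s while the fingers do not touch it; a fall of about 1 cm) ((linear speed of tin_1 above 0.4 m/s and contact force between tin_1 and the fingers below 0.05 N) or (linear speed of tin_2 above 0.4 m/s and contact force between tin_2 and the fingers below 0.05 N) or (linear speed of tin_3 above 0.4 m/s and contact force between tin_3 and the fingers below 0.05 N)).
It fails at once if a bystander is moved more than 3 cm (distance of any of screwdriver, mug from where it was at the start of the episode above 0.03 m).
It also fails if it takes over 72 s, if anything falls off the work surface, if the arm or the gripper's body presses on something with over 40 N, if the wrist force passes 120 N, or if a joint passes its speed limit or range.

ROBOT

A 6-joint arm with a two-finger parallel gripper is mounted at the origin on a cart in front of the work surface, level with it; the furniture and walls round the work are solid. World frame = base frame: x ahead of the robot, y to its left, z up, the work surface at z = 0. Lengths are in m, angles in rad, forces in N, time in s.
With the tool pointing down it reaches from about 0.3 to 0.875 m from the base axis. Payload 4.2 kg.
Tool frame: the origin (TCP) lies on the centre line of the jaws, within the pads' length; the fingertips stand 22 mm ahead of it and the grasp point (between the pads) lies 3 mm ahead of it; z points along the fingers, y is the line along which they close (so a half turn about z gives the same grasp; the last joint's range is limited). The gripper opens to 85 mm and grips with 20 to 120 N. Pads are 22 mm wide; open, the fingers measure 114 mm over their backs; the gripper's body (76 mm by 85 mm) begins 54 mm behind the grasp point. The pads swing forward as they close: fully open they stand 13 mm farther back than shut.
Start: joints at [-1.211, 0.32, 1.565, -0, 1.257, -0.02], TCP at [0.213, -0.534, 0.253] pointing down, gripper open.
Joint ranges: [-3.11, 3.11], [-0.84, 2.01], [0.21, 2.61], [-1.34, 4.49], [0.05, 2.63], [-2.56, 2.56]. Speed limits (rad/s): [2.57, 2.57, 3.14, 3.14, 3.14, 3.14].

INTERFACE

Orientations are given as a unit quaternion [x, y, z, w].
In Python, from rig import r, eyes gives the robot as it stands. The module is installed in compiled form; this text tells all that it offers.
- The arm moves only by the shell command python3 -m inch 'ROWS' [OPENING] [FORCE]. ROWS is JSON, a list of rows, each a list of 4 numbers: the shift along the world's x, y, z in mm, then the turn about the world's z in rad. A call has exactly 10 rows; each row is the pose to reach, as a shift and turn from the pose commanded when the call began; what a row does not reach only later rows make up. A row lasts 1/12 s, in which the tool goes at most 41.7 mm and 7.16 degrees, less where a joint would pass 70% of its speed; a pose out of reach is approached as far as the arm can. A call with a gripper value outside its range is refused whole. OPENING is the closure in counts, from 0 (fully open) to 255 (shut), set as the call begins (- or left out, the last holds). The fingers move at their own pace and stop on an object; FORCE is the grip in N (left out, the last holds). Time passes only in rows, so rows that repeat a pose let the fingers close, or fill a call up. It gives the time, the measured TCP pose, the force, the opening and the grip force at its end, in the units of the state.
- r.sense(): the state, without advancing time (a new reading comes with each control period).
- eyes.snapshot(name): name is "scene" or "top"; returns a dict with "img" (384x512x3 uint8, red, green, blue), "z_map" (384x512 float32, m along the optical axis (not along the pixel's ray), 0 where there is no reading), "camera_matrix" (3x3 intrinsics, pixels), "R" (3x3) and "t" (3): a world point X has camera coordinates R X + t. Camera axes: x right, y down, z forward; pixel columns grow to the right and rows downward; lengths in m; the calibration is good to about 2 mm. A picture is of the moment at which its call begins.
- r.job_done(): hands the job in; it is judged then, once.
The state is a dict: "clock": time; "q": joint angles; "qd": joint speeds; "joint_efforts": joint torques, N m; "position": TCP position; "ee_rot": TCP orientation; "force": force on the tool from outside, world axes, zero at the start; "moment": the same for the moment, N m; "width": finger opening in m; "gripper_force": force on a finger pad.
Only numpy, scipy, OpenCV 4.12 (cv2) and the standard library are available. Lean on these libraries where they do the work, as an engineer would, in place of code of your own. Each camera call takes 0.05 s, during which the arm holds its last target. There are 200 camera calls.

## Working session

There is one attempt and no reset: what is moved stays moved. The work goes in short steps, Python scripts to look and compute and a shell command to move; the robot and the scene stay as the last step left them, time stands still between calls to the robot, and variables do not carry over. Pictures are saved under pics/ and viewed, at most 10 in all, crops included, and the job is handed in when it is done.

```bash
mkdir -p pics; python3 - <<'E'
from rig import r, eyes
import cv2, numpy as np, pickle
s=r.sense(); print(s)
d={n:eyes.snapshot(n) for n in("scene","top")}
pickle.dump(d,open('d.pkl','wb'))
for n in d:
    cv2.imwrite(f'pics/{n}0.png',d[n]['img'][:,:,::-1])
    print(n,d[n]['camera_matrix'],d[n]['R'],d[n]['t'])
E
```

```text
{'clock': 0.0, 'q': array([-1.21102917e+00,  3.20299854e-01,  1.56569216e+00,  3.44280860e-06,
        1.25741003e+00, -2.00104361e-02]), 'qd': array([-0.00069039,  0.00069413,  0.00139471,  0.00043549,  0.00013347,
       -0.00034823]), 'joint_efforts': array([-1.75551726e-03, -4.15525424e+01, -2.34157830e+01, -5.20984531e-05,
        8.17182125e-03, -1.44263123e-05]), 'position': array([ 0.21299902, -0.53361239,  0.25247257]), 'ee_rot': array([ 9.82024929e-01,  1.88749091e-01, -1.51336251e-04, -8.91947855e-04]), 'force': array([-0.16627881,  0.46036649, -0.06146008]), 'moment': array([-0.00674247,  0.00217669, -0.01454446]), 'gripper_force': 0.0, 'width': 0.08551692908781676}
scene [[453.34894498   0.         258.24933765]
 [  0.         453.34894498 193.07759553]
 [  0.           0.           1.        ]] [[-0.5361403   0.84376758  0.0246952 ]
 [ 0.38527933  0.27063195 -0.88222343]
 [-0.75107484 -0.46348099 -0.4701829 ]] [ 0.45322869 -0.11278756  1.31825477]
top [[364.08014084   0.         252.44938242]
 [  0.         364.08014084 185.90427172]
 [  0.           0.           1.        ]] [[ 0.0185913  -0.99911183 -0.03781428]
 [-0.98224337 -0.01118937 -0.18727721]
 [ 0.18668775  0.04062455 -0.981579  ]] [-0.17565175  0.57452784  0.79075245]
```

View pics/scene0.png

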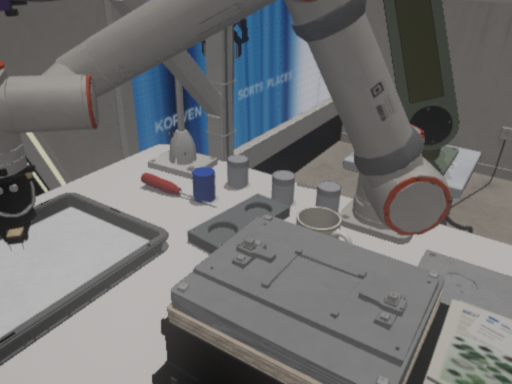

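View pics/top0.png

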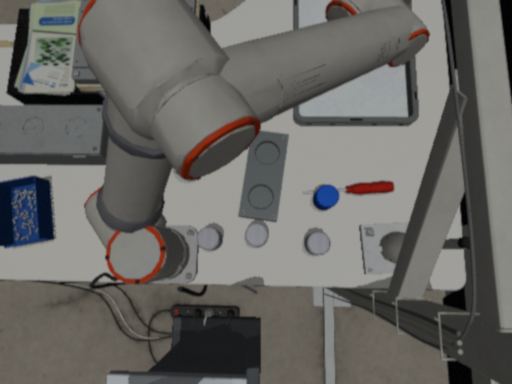

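The three grey tins stand at top-view pixels (209,237), (257,233) and (317,241). The holder is at (264,176) with pockets at (268,152) and (260,196). The blue decoy is at (326,197), beside the screwdriver. The arm hides the mug in the top view, but the scene view shows it at (318,228).

```bash
cat > h.py <<'E'
import numpy as np, cv2
def cloud(d):
    K=d['camera_matrix'];z=d['z_map'];v,u=np.mgrid[:z.shape[0],:z.shape[1]]
    c=np.stack([(u-K[0,2])/K[0,0]*z,(v-K[1,2])/K[1,1]*z,z],-1)
    return (c-d['t'])@d['R']
def ray(d,u,v,h):
    K=d['camera_matrix'];g=d['R'].T@np.linalg.solve(K,[u,v,1]);o=-d['R'].T@d['t']
    return o+g*(h-o[2])/g[2]
def blobs(d,lo,hi,amin=60):
    X=cloud(d);m=((X[...,2]>lo)&(X[...,2]<hi)&(d['z_map']>0)).astype(np.uint8)
    m=cv2.morphologyEx(m,cv2.MORPH_OPEN,np.ones((3,3)))
    out=[]
    for c in cv2.findContours(m,cv2.RETR_EXTERNAL,cv2.CHAIN_APPROX_NONE)[0]:
        if cv2.contourArea(c)>amin:
            R=cv2.minAreaRect(c);P=np.array([ray(d,u,v,(lo+hi)/2)[:2] for u,v in c[:,0]])
            Rm=cv2.minAreaRect((P*1000).astype(np.float32))
            out.append((np.round(R[0]),np.round(Rm[0],1),np.round(Rm[1],1),round(Rm[2],1)))
    return out
E
python3 - <<'E'
import pickle;from h import *
d=pickle.load(open('d.pkl','rb'))
for n in d: 
    print(n,-d[n]['R'].T@d[n]['t'])
    for lo,hi in((.062,.078),(.018,.03),(.094,.108)):
        print(lo)
        for b in blobs(d[n],lo,hi):print(b)
E
```

```text
scene [1.27655687 0.25909027 0.50912445]
0.062
(array([196., 369.]), array([9.921e+02, 2.000e-01]), array([11.2, 91.6]), 0.4)
(array([412., 232.]), array([540.6, 135.4]), array([17.8, 62.9]), 38.0)
(array([ 14., 235.]), array([ 945.7, -434.5]), array([42.7, 41.9]), 58.9)
(array([318., 222.]), array([605.9, -22.7]), array([28.9, 59.5]), 21.1)
(array([362., 197.]), array([466.2,   9.8]), array([51.3, 17.4]), 31.3)
(array([329., 187.]), array([464.3, -65.1]), array([58.1, 47.1]), 25.8)
(array([283., 176.]), array([ 476.3, -171.1]), array([57. , 49.4]), 30.9)
(array([203., 172.]), array([ 563. , -327.8]), array([57.2, 49.5]), 35.5)
(array([238., 160.]), array([ 459.3, -305.9]), array([53. , 50.2]), 35.7)
(array([182., 144.]), array([ 459.9, -480. ]), array([48. , 58.7]), 36.0)
(array([220., 133.]), array([ 345.2, -448.1]), array([52.5, 73.8]), 21.6)
(array([136.,  92.]), array([ 163.2, -922.3]), array([ 68.5, 366.8]), 87.5)
(array([264.,  53.]), array([-696.8, -928. ]), array([ 51.8, 596.7]), 89.9)
0.018
(array([ 18., 339.]), array([1059.3, -262.1]), array([10.1, 52.8]), 87.8)
(array([ 4
[... 1267 characters left out ...]
1]), array([49.6, 50.1]), 0.9)
(array([208., 238.]), array([455.4, -71.6]), array([48.2, 49.2]), 1.0)
(array([256., 234.]), array([ 465.9, -177.6]), array([48.1, 48.5]), 0.9)
(array([327., 195.]), array([ 554.9, -334.6]), array([48.8, 50. ]), 89.2)
0.018
(array([368., 232.]), array([ 477.2, -435.4]), array([24.9, 38. ]), 87.5)
(array([356., 188.]), array([ 581.2, -409.5]), array([26.4, 40.6]), 0.6)
(array([263., 174.]), array([ 612.9, -192.1]), array([ 92. , 215.7]), 82.5)
0.094
(array([ 97., 145.]), array([657.6, 183.8]), array([23.5, 42.8]), 88.9)
(array([ 50., 130.]), array([692.8, 298.3]), array([227.9, 121.9]), 89.6)
(array([  3., 119.]), array([719. , 411.6]), array([70.1, 14.1]), 8.7)
```

```bash
python3 - <<'E'
import pickle;from h import *
d=pickle.load(open('d.pkl','rb'))
for n in d:
    X=cloud(d[n])[d[n]['z_map']>0];X=X[X[:,2]>.11]
    print(n,'min/max z cm; rows x 0.10..0.80, cols y -0.65..0.15 step 5cm')
    for x in np.arange(.0,.85,.05):
        row=[]
        for y in np.arange(-.65,.2,.05):
            z=X[(abs(X[:,0]-x)<.025)&(abs(X[:,1]-y)<.025),2]
            row.append('  .  ' if len(z)<4 else f'{z.min()*100:2.0f}/{z.max()*100:2.0f}')
        print(f'{x:.2f}',' '.join(row))
    # pockets
    from math import *
t=d['top'];g=cv2.cvtColor(t['img'],cv2.COLOR_RGB2GRAY)
X=cloud(t)
m=((X[...,2]<.017)&(X[...,2]>.004)&(t['z_map']>0)).astype(np.uint8);m[:140]=0;m[215:]=0;m[:,:240]=0;m[:,290:]=0
for c in cv2.findContours(m,cv2.RETR_EXTERNAL,cv2.CHAIN_APPROX_NONE)[0]:
    if cv2.contourArea(c)>60:
        (u,v),rad=cv2.minEnclosingCircle(c);print('pocket',u,v,rad,ray(t,u,v,.01),ray(t,u,v,.017))
X1=X[135:220,235:295].reshape(-1,3);s=X1[(X1[:,2]>.02)&(X1[:,2]<.028)];print('holder',cv2.minAreaRect((s[:,:2]*1000).astype(np.float32)),np.median(s[:,2]))
E
```

```text
scene min/max z cm; rows x 0.10..0.80, cols y -0.65..0.15 step 5cm
0.00   .     .     .     .     .     .     .     .     .     .     .     .     .     .     .     .     .  
0.05   .     .     .     .     .     .     .     .     .     .     .     .     .     .     .     .     .  
0.10   .     .     .     .     .     .     .     .     .     .     .     .   22/27   .   19/25 11/25   .  
0.15   .     .     .     .     .     .     .     .     .     .     .   31/42 20/42 13/42 11/41 11/26   .  
0.20   .     .     .   24/35 28/35   .     .     .     .     .     .   35/42 26/42   .     .     .     .  
0.25   .   25/29 24/28   .     .     .     .     .     .     .     .     .     .     .     .     .     .  
0.30   .     .     .     .   11/35 11/34   .     .     .     .     .     .     .     .     .     .     .  
0.35   .     .     .   11/31 11/34 12/34   .     .     .     .     .     .     .     .   21/21   .     .  
0.40   .     .     .   14/19 14/26   .     .     .     .     .     .     .     .     .   21/21 18/21   .  
0.45   .     .     .   11/24 19/31   .     .     .     .     .     .  
[... 2375 characters left out ...]
48 44/48 34/38 34/43 37/46 44/48 46/49   .   53/55   .     .     .     .     .  
0.75   .     .     .   48/48 28/48 28/39 38/42 39/44 42/44   .     .     .     .     .     .     .   12/15
0.80   .     .     .     .   30/35 34/38 31/39   .     .     .     .     .     .     .     .     .   14/17
pocket 260.3571472167969 196.2142791748047 11.971571922302246 [ 0.55980234 -0.18485525  0.01      ] [ 0.55867353 -0.18498712  0.017     ]
pocket 266.9186096191406 152.2441864013672 11.546612739562988 [ 0.6697907  -0.19943804  0.01      ] [ 0.667774   -0.19945219  0.017     ]
holder ((610.9742431640625, -191.86280822753906), (91.99945831298828, 211.2428436279297), 82.51250457763672) 0.024306727200828965
```

```bash
python3 -m inch '[[-13,35,0,0.05],[-26,70,0,0.13],[-39,105,0,0.21],[-52,140,0,0.29],[-60,174,0,0.38],[-40,206,0,0.47],[-14,238,0,0.56],[13,270,0,0.65],[40,302,0,0.74],[67,334,0,0.83]]' 0 40
python3 -m inch '[[0,0,0,0],[20,2,-10,0],[45,5,-20,0],[70,8,-35,0],[95,11,-50,0],[120,14,-70,0],[145,17,-90,0],[170,20,-110,0],[185,22,-125,0],[185,22,-130,0]]'
python3 -c "
from rig import r
s=r.sense();print({k:s[k].round(4).tolist() for k in('q','position','ee_rot','force')},s['clock'])"
```

```text
clock: 0.93
position: [0.2801, -0.1987, 0.2534]
ee_rot: [0.822, 0.57, 0.0, 0.0]
force: [-0.3, -1.0, 0.9]
width: 0.0855
gripper_force: 0.0
clock: 1.77
position: [0.4663, -0.1784, 0.1207]
ee_rot: [0.822, 0.569, -0.001, -0.001]
force: [-0.2, -0.8, 0.6]
width: 0.0856
gripper_force: 0.0
{'q': [-0.3887, 0.3313, 1.9233, 0.0003, 0.8895, -0.0286], 'position': [0.4663, -0.1784, 0.1207], 'ee_rot': [0.8223, 0.569, -0.0006, -0.0011], 'force': [-0.2435, -0.8289, 0.6232]} 1.7667
```

```bash
python3 -m inch '[[0,0,-10,0],[0,0,-22,0],[0,0,-36,0],[0,0,-50,0],[0,0,-62,0],[0,0,-72,0],[0,0,-76,0],[0,0,-76,0],[0,0,-76,0],[0,0,-76,0]]'
python3 -m inch '[[0,0,0,0],[0,0,0,0],[0,0,0,0],[0,0,0,0],[0,0,0,0],[0,0,0,0],[0,0,0,0],[0,0,0,0],[0,0,0,0],[0,0,0,0]]' 200 50
python3 -m inch '[[0,0,2,0],[0,0,5,0],[0,0,10,0],[0,0,15,0],[0,0,20,0],[0,0,25,0],[0,0,30,0],[0,0,30,0],[0,0,30,0],[0,0,30,0]]'
python3 -m inch '[[0,0,10,0],[0,0,20,0],[0,0,20,0],[0,0,20,0],[0,0,20,0],[0,0,20,0],[0,0,20,0],[0,0,20,0],[0,0,20,0],[0,0,20,0]]'
python3 - <<'E'
from rig import r,eyes
from h import *
s=r.sense();print(s['force'],s['q'].round(4).tolist(),s['position'].round(4).tolist(),s['joint_efforts'].round(3))
d=eyes.snapshot('scene');cv2.imwrite('pics/s1.png',cv2.resize(d['img'][100:280,140:400,::-1],None,fx=3,fy=3))
E
```

```text
clock: 2.6
position: [0.4651, -0.1788, 0.048]
ee_rot: [0.823, 0.569, 0.0, 0.001]
force: [-0.1, -0.4, -0.3]
width: 0.0853
gripper_force: 0.0
clock: 3.43
position: [0.465, -0.1786, 0.0479]
ee_rot: [0.823, 0.569, 0.0, 0.0]
force: [-1.1, 0.7, 6.1]
width: 0.0515
gripper_force: 51.7
clock: 4.27
position: [0.4646, -0.1784, 0.0773]
ee_rot: [0.823, 0.569, -0.0, -0.0]
force: [-0.2, -0.3, -3.6]
width: 0.0512
gripper_force: 52.4
clock: 5.1
position: [0.4647, -0.1785, 0.0972]
ee_rot: [0.823, 0.569, -0.0, -0.0]
force: [-0.5, 0.4, -2.4]
width: 0.0511
gripper_force: 52.7
[-0.4707308   0.41667602 -2.40338853] [-0.3898, 0.359, 1.9555, -0.0, 0.8273, -0.0288] [0.4647, -0.1785, 0.0972] [-1.0000e-03 -3.9024e+01 -1.8221e+01  2.0000e-03  4.0000e-03 -0.0000e+00]
```

View pics/s1.png

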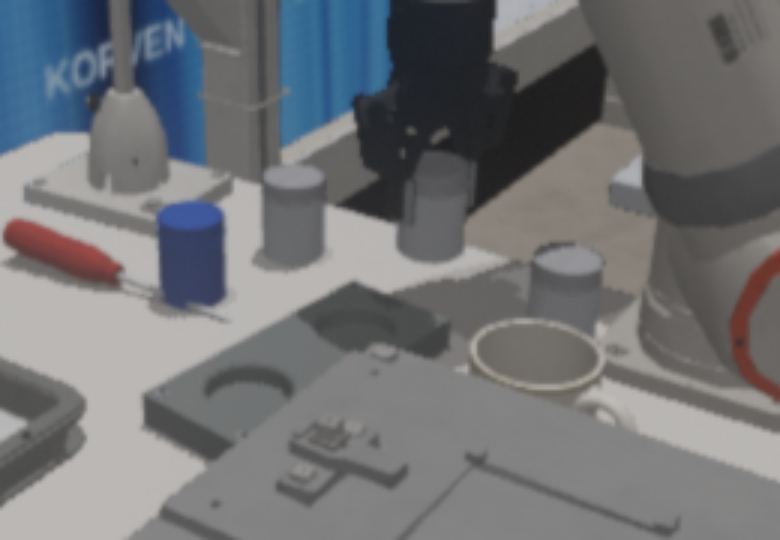

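The middle tin is lifted and upright. The wrist force reads only about 2.4–3 N, so it is a light one. The mug rim is at crop pixel (537,355), clear of the holder. Next I check how high my wrist stands compared with the neighbouring arm over the far pocket.

```bash
python3 - <<'E'
from rig import r,eyes
from h import *
import pickle
d0=pickle.load(open('d.pkl','rb'))
for n in('scene','top'):
    d=eyes.snapshot(n);X=cloud(d);ok=(d['z_map']>0)&(abs(d['z_map']-d0[n]['z_map'])>.02)&(X[...,2]>.1)
    if n=='scene':cv2.imwrite('pics/s2.png',d['img'][:,:,::-1])
    else:cv2.imwrite('pics/t2.png',d['img'][:,:,::-1])
    P=X[ok]; th=-.39; rr=P[:,0]*np.cos(th)+P[:,1]*np.sin(th); l=-P[:,0]*np.sin(th)+P[:,1]*np.cos(th)
    m=(abs(l)<.15)&(rr<.75)&(rr>-.1)
    print(n)
    for a in np.arange(0,.75,.05):
        k=m&(abs(rr-a)<.025)
        if k.sum()>5: print(f'r{a:.2f} z {P[k,2].min():.2f}-{P[k,2].max():.2f} lat {l[k].min():.2f} {l[k].max():.2f}')
    S=cloud(d0[n])[(d0[n]['z_map']>0)]
    for x in np.arange(.5,.78,.025):
        print(f'{x:.3f}',[(lambda z:f'{z.min():.2f}' if len(z)>3 else '-')(S[(abs(S[:,0]-x)<.0125)&(abs(S[:,1]-y)<.0125)&(S[:,2]>.12),2]) for y in np.arange(-.325,-.01,.025)])
E
```

```text
scene
r0.00 z 0.10-0.37 lat -0.09 0.15
r0.05 z 0.10-0.43 lat -0.09 0.15
r0.10 z 0.15-0.43 lat 0.08 0.15
r0.15 z 0.29-0.43 lat 0.08 0.15
r0.20 z 0.42-0.43 lat 0.10 0.15
r0.45 z 0.10-0.32 lat -0.00 0.04
r0.50 z 0.10-0.43 lat -0.04 0.07
r0.55 z 0.10-0.42 lat -0.05 0.07
0.500 ['-', '-', '-', '-', '-', '-', '-', '-', '-', '-', '-', '-', '-']
0.525 ['-', '-', '-', '-', '-', '-', '-', '-', '-', '-', '-', '-', '-']
0.550 ['-', '-', '-', '-', '-', '-', '-', '-', '-', '-', '-', '-', '-']
0.575 ['-', '-', '-', '-', '-', '-', '-', '-', '-', '-', '-', '0.31', '0.25']
0.600 ['-', '-', '-', '-', '-', '-', '-', '0.43', '0.44', '-', '0.36', '0.32', '0.28']
0.625 ['-', '-', '-', '-', '-', '-', '0.41', '0.42', '0.44', '0.41', '0.38', '0.35', '0.33']
0.650 ['-', '-', '-', '-', '-', '0.39', '0.41', '0.42', '-', '0.43', '0.40', '0.40', '0.40']
0.675 ['-', '-', '-', '0.36', '0.37', '0.39', '0.41', '0.44', '-', '-', '0.45', '0.45', '-']
0.700 ['-', '-', '0.34', '0.36', '0.37', '0.40', '-', '-', '-', '-', '-', '-', '-']
0.725 ['0.32', '0.32', '0.34', '0.36', '0.38', '-', '-', '-', '-', '-', '-', '-', '-']
0.
[... 838 characters left out ...]
.44', '0.52', '0.54', '0.56', '0.57', '0.56', '0.54', '0.48']
0.625 ['-', '-', '0.41', '0.41', '0.43', '0.50', '0.52', '0.52', '0.55', '0.57', '0.57', '0.56', '0.53']
0.650 ['-', '0.39', '0.40', '0.46', '0.48', '0.50', '0.50', '0.50', '0.53', '0.56', '0.57', '0.57', '0.55']
0.675 ['0.36', '0.38', '0.45', '0.47', '0.47', '0.47', '0.49', '-', '0.53', '0.53', '-', '-', '-']
0.700 ['0.40', '0.43', '0.44', '0.45', '0.45', '-', '-', '-', '-', '-', '-', '-', '-']
0.725 ['0.41', '0.42', '0.42', '0.44', '-', '-', '-', '-', '-', '-', '-', '-', '-']
0.750 ['0.40', '0.40', '0.42', '-', '-', '-', '-', '-', '-', '-', '-', '-', '-']
0.775 ['0.38', '-', '-', '-', '-', '-', '-', '-', '-', '-', '-', '-', '-']
```

View pics/s2.png

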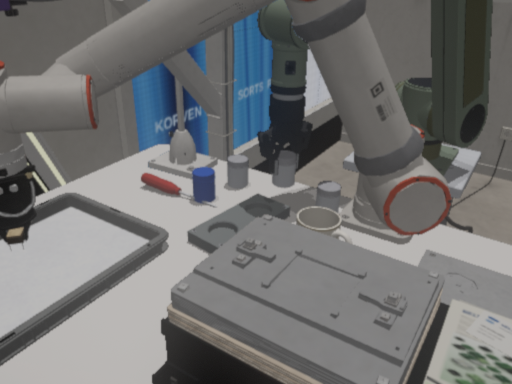

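View pics/t2.png

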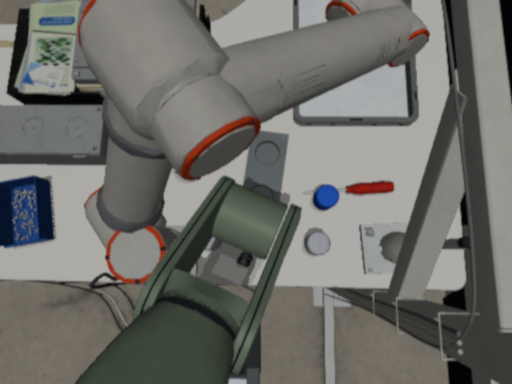

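The green links are my own arm. Its wrist drum is at top pixel (255,215), and the neighbouring arm's elbow ring is at (220,145), overhanging the far pocket at (266,152). I'll measure the clearance.

```bash
python3 - <<'E'
from rig import r,eyes
from h import *
import pickle
d0=pickle.load(open('d.pkl','rb'))
t=eyes.snapshot('top');X=cloud(t)
def at(d,X,pts):
    for u,v in pts: print((u,v),X[v,u].round(3),end=' ')
    print()
print('mine');at(t,X,[(225,182),(228,190),(240,205),(255,215),(255,200),(250,235),(270,232),(285,212),(297,210),(270,300),(245,360),(180,230),(165,262),(140,310),(190,290)])
T=d0['top'];Y=cloud(T)
print('static');at(T,Y,[(185,165),(190,172),(215,150),(240,132),(258,122),(220,120),(262,118),(275,112),(300,100),(250,95),(240,75),(330,85),(300,60)])
s=eyes.snapshot('scene');Z=cloud(s)
print('scene');at(s,Z,[(290,15),(290,35),(290,48),(290,55),(290,75),(290,100),(290,130),(268,20),(310,25),(275,45)])
at(s,Z,[(300,5),(320,8),(345,20),(240,12),(230,20),(200,40),(150,62),(120,80)])
E
```

```text
mine
(225, 182) [ 0.511 -0.147  0.423] (228, 190) [ 0.5   -0.152  0.425] (240, 205) [ 0.481 -0.168  0.432] (255, 215) [ 0.468 -0.187  0.434] (255, 200) [ 0.488 -0.186  0.425] (250, 235) [ 0.444 -0.181  0.428] (270, 232) [ 0.448 -0.205  0.432] (285, 212) [ 0.474 -0.224  0.424] (297, 210) [ 0.477 -0.239  0.421] (270, 300) [ 0.231 -0.219 -0.76 ] (245, 360) [ 0.012 -0.121 -0.664] (180, 230) [0.475 0.004 0.019] (165, 262) [ 0.412 -0.103  0.52 ] (140, 310) [ 0.368 -0.085  0.529] (190, 290) [ 0.387 -0.131  0.532] 
static
(185, 165) [ 0.503 -0.123  0.542] (190, 172) [ 0.501 -0.123  0.522] (215, 150) [ 0.52  -0.15   0.536] (240, 132) [ 0.537 -0.174  0.54 ] (258, 122) [ 0.553 -0.191  0.527] (220, 120) [ 0.542 -0.157  0.561] (262, 118) [ 0.574 -0.194  0.482] (275, 112) [ 0.586 -0.209  0.471] (300, 100) [ 0.611 -0.241  0.449] (250, 95) [ 0.584 -0.182  0.523] (240, 75) [ 0.601 -0.172  0.534] (330, 85) [ 0.643 -0.283  0.426] (300, 60) [ 0.644 -0.238  0.486] 
scene
(290, 15) [ 0.512 -0.156  0.41 ] (290, 35) [ 0.52  -0.15   0.377] (290, 48) [ 0.498 -0.16   0.35 ] (290, 55) [ 0.493 -0.162  0.336] (290, 75) [ 0.494 -0.159  0.299] (290, 100) [ 0.489 -0.158  0.249] (290, 130) [ 0.469 -0.165  0.178] (268, 20) [ 0.492 -0.214  0.395] (310, 25) [ 0.652 -0.046  0.417] (275, 45) [ 0.499 -0.192  0.352] 
(300, 5) [ 0.652 -0.065  0.443] (320, 8) [ 0.646 -0.036  0.441] (345, 20) [ 0.63  -0.003  0.426] (240, 12) [ 0.655 -0.167  0.426] (230, 20) [ 0.665 -0.179  0.414] (200, 40) [ 0.683 -0.226  0.381] (150, 62) [ 0.741 -0.283  0.348] (120, 80) [ 0.769 -0.326  0.318]
```

```bash
cat > coll.py <<'E'
from rig import r,eyes
from h import *
import pickle
from scipy.optimize import least_squares
from scipy.spatial import cKDTree
d0=pickle.load(open('d.pkl','rb'))
# kinematics: r=a+L1 s2+L2 s23+T s235, z=h+L1c2+L2c23+T c235
D=[([.3203,1.5657,1.2574],np.hypot(.2130,.5336),.2525),([.3313,1.9233,.8895],np.hypot(.4663,.1784),.1207),([.359,1.9555,.8273],np.hypot(.4647,.1785),.0972)]
T=.295
def fk(p,q):
    a,h,L1,L2=p;A=q[0];B=A+q[1];C=B+q[2]
    return np.array([a+L1*np.sin(A)+L2*np.sin(B)+T*np.sin(C),h+L1*np.cos(A)+L2*np.cos(B)+T*np.cos(C)])
f=lambda p:np.r_[np.concatenate([(fk(p,q)-[R,z])*1000 for q,R,z in D]),(p[0]-.0)*5,(p[2]-p[3]-.03)*5]
p=least_squares(f,[.0,.2,.45,.42]).x;print('a,h,L1,L2',p.round(3),f(p).round(1))
def pitch(R,z):
    g=least_squares(lambda x:fk(p,[x[0],x[1],np.pi-x[0]-x[1]])-[R,z],[.6,1.4]).x;return g.sum(),g
static=[];own=[]
for n in('scene','top'):
    S=cloud(d0[n])[d0[n]['z_map']>0];static.append(S[(S[:,2]>.2)&(S[:,0]>.4)&(S[:,0]<.85)&(S[:,1]>-.42)&(S[:,1]<.05)])
    d=eyes.snapshot(n);X=cloud(d);g=d['img'].astype(int)
    ok=(d['z_map']>0)&(abs(d['z_map']-d0[n]['z_map'])>.02)&(X[...,2]>.2)
    th=-.39;P=X[ok];l=-P[:,0]*np.sin(th)+P[:,1]*np.cos(th);R=P@[np.cos(th),np.sin(th),0]
    k=(abs(l)<.12)&(R>.25)&(R<.56)&(P[:,2]<.68)
    own.append(np.c_[R,l,P[:,2]][k])
static=np.vstack(static);own=np.vstack(own)
s=r.sense();q=s['q'];B0=q[1]+q[2];R0,Z0=np.hypot(*s['position'][:2]),s['position'][2]
w=own-[R0,0,Z0+T]   # relative to the wrist axis
u=w[:,0]*np.sin(B0)+w[:,2]*np.cos(B0);v=-w[:,0]*np.cos(B0)+w[:,2]*np.sin(B0) # along/normal to forearm
fore=(u<-.06)&(abs(v)<.1);hand=(~fore)&(np.hypot(w[:,0],w[:,2]-0)<.3)&(w[:,0]>-.08)&(w[:,0]<.08)
print('fore n',fore.sum(),'v',np.percentile(v[fore],[2,50,98]).round(3),'lat',own[fore,1].min(),own[fore,1].max(),'hand',hand.sum(),w[hand].min(0).round(3),w[hand].max(0).round(3))
tree=cKDTree(static)
def check(x,y,z):
    az=np.arctan2(y,x);R=np.hypot(x,y);B,g=pitch(R,z);F=[]
    # own parts, made solid by symmetric mirror of the seen half about the centre plane of each link
    for sg in(1,-1):
        F.append(np.c_[u[fore]*np.sin(B)-sg*v[fore]*np.cos(B),own[fore,1],u[fore]*np.cos(B)+sg*v[fore]*np.sin(B)])
    F.append(w[hand]);lab=np.r_[np.zeros(2*fore.sum()),np.ones(hand.sum())]
    F=np.vstack(F)+[R,0,z+T]
    W=np.c_[F[:,0]*np.cos(az)-F[:,1]*np.sin(az),F[:,0]*np.sin(az)+F[:,1]*np.cos(az),F[:,2]]
    dd,ii=tree.query(W)
    for b in(0,1):
        m=np.where(lab==b)[0];j=m[dd[m].argmin()]
        print((x,y,z),'fore hand'.split()[b],'dist %.3f'%dd[j],'own',W[j].round(3),'static',static[ii[j]].round(3),'pitch %.2f'%B)
if __name__=='__main__':
    for c in[(.465,-.1785,.097),(.515,-.182,.085),(.559,-.185,.085),(.559,-.185,.058),(.61,-.19,.085),(.668,-.2,.085),(.668,-.2,.058)]:check(*c)
E
python3 coll.py
```

```text
a,h,L1,L2 [0.066 0.335 0.36  0.414] [-2.6  1.3  3.6 -1.3 -1.1  0.1  0.3 -0.4]
fore n 16576 v [0.006 0.044 0.054] lat -0.04446574752614171 0.0679697544583401 hand 9285 [-0.066 -0.047 -0.192] [0.06  0.115 0.171]
(0.465, -0.1785, 0.097) fore dist 0.036 own [ 0.475 -0.111  0.465] static [ 0.503 -0.121  0.484] pitch 2.31
(0.465, -0.1785, 0.097) hand dist 0.001 own [ 0.518 -0.126  0.555] static [ 0.517 -0.125  0.554] pitch 2.31
(0.515, -0.182, 0.085) fore dist 0.014 own [ 0.494 -0.116  0.474] static [ 0.503 -0.121  0.484] pitch 2.29
(0.515, -0.182, 0.085) hand dist 0.014 own [ 0.579 -0.122  0.548] static [ 0.579 -0.128  0.561] pitch 2.29
(0.559, -0.185, 0.085) fore dist 0.007 own [ 0.499 -0.107  0.498] static [ 0.504 -0.108  0.502] pitch 2.24
(0.559, -0.185, 0.085) hand dist 0.012 own [ 0.647 -0.107  0.551] static [ 0.65  -0.114  0.56 ] pitch 2.24
(0.559, -0.185, 0.058) fore dist 0.010 own [ 0.493 -0.123  0.48 ] static [ 0.502 -0.124  0.484] pitch 2.29
(0.559, -0.185, 0.058) hand dist 0.028 own [ 0.647 -0.107  0.524] static [ 0.661 -0.128  0.535] pitch 2.29
(0.61, -0.19, 0.085) fore dist 0.000 own [ 0.501 -0.124  0.516] static [ 0.501 -0.124  0.516] pitch 2.17
(0.61, -0.19, 0.085) hand dist 0.000 own [ 0.631 -0.168  0.418] static [ 0.631 -0.168  0.418] pitch 2.17
(0.668, -0.2, 0.085) fore dist 0.000 own [ 0.527 -0.16   0.512] static [ 0.527 -0.16   0.512] pitch 2.07
(0.668, -0.2, 0.085) hand dist 0.000 own [ 0.672 -0.18   0.42 ] static [ 0.672 -0.179  0.42 ] pitch 2.07
(0.668, -0.2, 0.058) fore dist 0.000 own [ 0.521 -0.152  0.502] static [ 0.521 -0.153  0.502] pitch 2.11
(0.668, -0.2, 0.058) hand dist 0.000 own [ 0.664 -0.205  0.393] static [ 0.664 -0.205  0.393] pitch 2.11
```

Both pockets lie close under the neighbouring arm. I'll move over the near pocket, then creep towards the far one. A check after each small step stops the chain if any joint effort jumps.

```bash
cat > chk.py <<'E'
from rig import r
import numpy as np,sys,os
s=r.sense();e=s['joint_efforts'];p=np.load('e.npy') if os.path.exists('e.npy') and len(sys.argv)<2 else e
np.save('e.npy',e);print('EFF',e.round(2),'POS',(s['position']*1000).round(1),'qd',abs(s['qd']).max().round(3))
sys.exit(int(abs(e-p).max()>1.5 or abs(e[0])>1.2))
E
python3 -m inch '[[8,-1,0,0],[18,-2,-2,0],[30,-3,-5,0],[42,-4,-9,0],[54,-5,-13,0],[66,-6,-17,0],[78,-7,-17,0],[86,-8,-17,0],[88,-8,-17,0],[88,-8,-17,0]]' && python3 chk.py 1
S='python3 chk.py'
python3 -m inch '[[1,0,0,0],[2,0,0,0],[3,0,0,0],[4,0,0,0],[5,0,0,0],[5,0,0,0],[5,0,0,0],[5,0,0,0],[5,0,0,0],[5,0,0,0]]' >/dev/null && $S && python3 -m inch '[[1,0,0,0],[2,0,0,0],[3,0,0,0],[4,0,0,0],[5,0,0,0],[6,0,0,0],[6,0,0,0],[6,0,0,0],[6,0,0,0],[6,0,0,0]]' >/dev/null && $S && python3 -m inch '[[1,0,0,0],[2,0,0,0],[3,0,0,0],[4,0,0,0],[5,0,0,0],[6,0,0,0],[6,0,0,0],[6,0,0,0],[6,0,0,0],[6,0,0,0]]' >/dev/null && $S && python3 -m inch '[[1,0,0,0],[2,0,0,0],[3,0,0,0],[4,0,0,0],[5,0,0,0],[6,0,0,0],[6,0,0,0],[6,0,0,0],[6,0,0,0],[6,0,0,0]]' >/dev/null && $S && python3 -m inch '[[1,0,0,0],[2,0,0,0],[3,0,0,0],[4,0,0,0],[5,0,0,0],[6,0,0,0],[6,0,0,0],[6,0,0,0],[6,0,0,0],[6,0,0,0]]' >/dev/null && $S
python3 -c "
from rig import r
print(r.sense()['clock'],r.sense()['force'])"; sed -i '/^if __name__/,$d' coll.py; cat >> coll.py <<'E'
E
```

```text
clock: 6.28
position: [0.5534, -0.1865, 0.08]
ee_rot: [0.822, 0.569, -0.0, -0.0]
force: [0.0, -0.1, -2.6]
width: 0.0513
gripper_force: 52.7
EFF [ 1.500e-01 -4.665e+01 -1.959e+01  2.000e-02 -7.000e-02  1.000e-02] POS [ 553.4 -186.5   80. ] qd 0.033
EFF [ -0.   -47.44 -19.27   0.     0.     0.  ] POS [ 557.7 -186.5   80.3] qd 0.001
EFF [ 1.000e-02 -4.792e+01 -1.940e+01  0.000e+00 -0.000e+00 -0.000e+00] POS [ 563.7 -186.5   80.3] qd 0.002
EFF [ 1.000e-02 -4.842e+01 -1.952e+01  0.000e+00 -0.000e+00  0.000e+00] POS [ 569.7 -186.5   80.3] qd 0.001
EFF [ 1.000e-02 -4.892e+01 -1.964e+01  0.000e+00 -0.000e+00 -0.000e+00] POS [ 575.7 -186.5   80.3] qd 0.001
EFF [ 1.000e-02 -4.942e+01 -1.976e+01  0.000e+00 -0.000e+00  0.000e+00] POS [ 581.7 -186.5   80.3] qd 0.002
10.45 [ 0.49169908  0.45237637 -2.21288638]
```

```bash
S='python3 chk.py'
python3 -m inch '[[1,0,0,0],[2,0,0,0],[3,0,0,0],[4,0,0,0],[5,-1,0,0],[6,-1,0,0],[7,-1,0,0],[8,-1,0,0],[8,-1,0,0],[8,-1,0,0]]' >/dev/null && $S && python3 -m inch '[[1,0,0,0],[2,0,0,0],[3,0,0,0],[4,0,0,0],[5,-1,0,0],[6,-1,0,0],[7,-1,0,0],[8,-1,0,0],[8,-1,0,0],[8,-1,0,0]]' >/dev/null && $S && python3 -m inch '[[1,0,0,0],[2,0,0,0],[3,0,0,0],[4,0,0,0],[5,-1,0,0],[6,-1,0,0],[7,-1,0,0],[8,-1,0,0],[8,-1,0,0],[8,-1,0,0]]' >/dev/null && $S 
python3 - <<'E'
from rig import r,eyes
from h import *
import pickle
d=eyes.snapshot('top');d0=pickle.load(open('d.pkl','rb'))['top']
cv2.imwrite('pics/t3.png',d['img'][:,:,::-1])
f=d0['z_map']-d['z_map'];print('new surface just in front of old static surface: px',[(a,int(((f>a/1000)&(f<.06)&(cloud(d0)[...,2]>.3)).sum())) for a in(4,8,15)])
E
```

```text
EFF [ 1.000e-02 -5.011e+01 -1.999e+01  0.000e+00 -1.000e-02  0.000e+00] POS [ 589.8 -187.5   80.3] qd 0.003
EFF [ 1.000e-02 -5.081e+01 -2.016e+01  0.000e+00 -1.000e-02  0.000e+00] POS [ 597.8 -188.5   80.3] qd 0.004
EFF [ 1.000e-02 -5.150e+01 -2.033e+01  0.000e+00 -1.000e-02  0.000e+00] POS [ 605.8 -189.5   80.3] qd 0.002
new surface just in front of old static surface: px [(4, 227), (8, 185), (15, 136)]
```

View pics/t3.png

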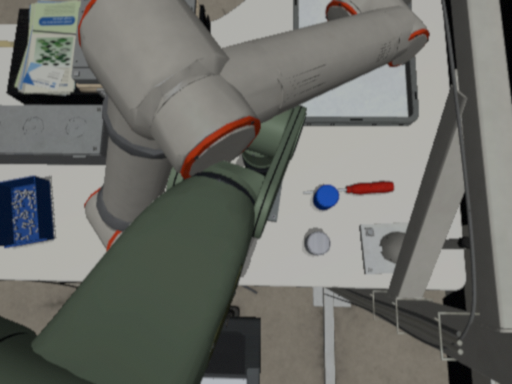

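The picture shows my green wrist at (270,150) tucked beside and under the neighbouring arm's elbow at (215,150). There's no effort change, so I keep creeping.

```bash
S='python3 chk.py'
python3 -m inch '[[1,0,0,0],[2,0,0,0],[3,0,0,0],[4,0,0,0],[5,-1,0,0],[6,-1,0,0],[7,-1,0,0],[8,-2,0,0],[8,-2,0,0],[8,-2,0,0]]' >/dev/null && $S && python3 -m inch '[[1,0,0,0],[2,0,0,0],[3,0,0,0],[4,0,0,0],[5,-1,0,0],[6,-1,0,0],[7,-1,0,0],[8,-2,0,0],[8,-2,0,0],[8,-2,0,0]]' >/dev/null && $S && python3 -m inch '[[1,0,0,0],[2,0,0,0],[3,0,0,0],[4,0,0,0],[5,-1,0,0],[6,-1,0,0],[7,-1,0,0],[8,-2,0,0],[8,-2,0,0],[8,-2,0,0]]' >/dev/null && $S && python3 -m inch '[[1,0,0,0],[3,0,0,0],[4,-1,0,0],[5,-1,0,0],[6,-1,0,0],[8,-1,0,0],[9,-1,0,0],[10,-2,0,0],[10,-2,0,0],[10,-2,0,0]]' >/dev/null && $S && python3 -m inch '[[1,0,0,0],[3,0,0,0],[4,-1,0,0],[5,-1,0,0],[6,-1,0,0],[8,-1,0,0],[9,-1,0,0],[10,-1,0,0],[10,-1,0,0],[10,-1,0,0]]' >/dev/null && $S && python3 -m inch '[[1,0,0,0],[3,0,0,0],[4,-1,0,0],[5,-1,0,0],[6,-1,0,0],[8,-1,0,0],[10,-1,0,0],[12,-1,0,0],[14,-1,0,0],[14,-1,0,0]]' >/dev/null && $S 
python3 - <<'E'
from rig import r,eyes
from h import *
s=r.sense();print(s['clock'],s['position'],s['force'])
E
```

```text
EFF [-1.000e-02 -5.222e+01 -2.052e+01 -0.000e+00 -1.000e-02 -0.000e+00] POS [ 613.8 -191.6   80.3] qd 0.003
EFF [-1.000e-02 -5.294e+01 -2.069e+01 -0.000e+00 -1.000e-02 -0.000e+00] POS [ 621.8 -193.6   80.3] qd 0.003
EFF [-1.000e-02 -5.366e+01 -2.087e+01 -0.000e+00 -1.000e-02 -0.000e+00] POS [ 629.8 -195.6   80.3] qd 0.005
EFF [ 0.000e+00 -5.454e+01 -2.109e+01  0.000e+00 -2.000e-02 -0.000e+00] POS [ 639.8 -197.6   80.3] qd 0.005
EFF [ 2.000e-02 -5.540e+01 -2.129e+01  1.000e-02 -1.000e-02  0.000e+00] POS [ 649.8 -198.5   80.3] qd 0.003
EFF [-1.000e-02 -5.655e+01 -2.145e+01  0.000e+00  3.000e-02  1.000e-02] POS [ 664.3 -199.5   80.3] qd 0.009
18.0 [ 0.66432949 -0.19948125  0.08031361] [-0.51142261  0.29684248 -2.37259193]
```

```bash
python3 -m inch '[[2,-1,0,0],[3,-1,0,0],[3,-1,-2,0],[3,-1,-4,0],[3,-1,-6,0],[3,-1,-8,0],[3,-1,-9,0],[3,-1,-10,0],[3,-1,-11,0],[3,-1,-11,0]]' | grep -E 'pos|force'
python3 -m inch '[[0,0,-1,0],[0,0,-2,0],[0,0,-3,0],[0,0,-4,0],[0,0,-5,0],[0,0,-6,0],[0,0,-7,0],[0,0,-8,0],[0,0,-8,0],[0,0,-8,0]]'| grep -E 'pos|force'
```

```text
position: [0.6667, -0.2005, 0.0691]
force: [-0.7, -0.6, -2.9]
gripper_force: 52.7
position: [0.6667, -0.2005, 0.0612]
force: [-0.4, -0.7, -2.9]
gripper_force: 52.7
```

```bash
python3 -m inch '[[0,0,-0.5,0],[0,0,-1,0],[0,0,-1.5,0],[0,0,-2,0],[0,0,-2.5,0],[0,0,-3,0],[0,0,-3,0],[0,0,-3,0],[0,0,-3,0],[0,0,-3,0]]' | grep -E 'pos|force'
```

```text
position: [0.6668, -0.2005, 0.0584]
force: [0.5, -0.3, -2.7]
gripper_force: 52.7
```

```bash
python3 -m inch '[[0,0,-0.3,0],[0,0,-0.6,0],[0,0,-0.9,0],[0,0,-1.2,0],[0,0,-1.2,0],[0,0,-1.2,0],[0,0,-1.2,0],[0,0,-1.2,0],[0,0,-1.2,0],[0,0,-1.2,0]]' | grep -E 'pos|force'
```

```text
position: [0.6669, -0.2005, 0.058]
force: [-1.9, 0.5, 6.3]
gripper_force: 53.2
```

```bash
python3 -m inch '[[0,0,0,0],[0,0,0,0],[0,0,0,0],[0,0,0,0],[0,0,0,0],[0,0,0,0],[0,0,0,0],[0,0,0,0],[0,0,0,0],[0,0,0,0]]' 0 | grep -E 'pos|force|wid'
python3 -m inch '[[0,0,3,0],[0,0,9,0],[0,0,17,0],[0,0,26,0],[0,0,36,0],[0,0,46,0],[0,0,54,0],[0,0,60,0],[0,0,63,0],[0,0,63,0]]' | grep -E 'pos|force|clo'
python3 -m inch '[[-10,-5,0,0],[-30,-16,0,0],[-58,-30,0,0],[-88,-46,0,0],[-118,-62,0,0],[-148,-78,0,0],[-178,-94,0,0],[-202,-106,0,0],[-215,-113,0,0],[-217,-114,0,0]]' | grep -E 'pos|force|clo'
python3 - <<'E'
from rig import r,eyes
from h import *
s=r.sense();print(s['clock'],s['position'],s['force'])
t=eyes.snapshot('scene')
cv2.imwrite('pics/s4.png',t['img'][:,:,::-1])
t=eyes.snapshot('top')
for lo,hi in((.062,.074),(.074,.088),(.018,.03)):
    print(lo)
    for b in blobs(t,lo,hi):print(b)
E
```

```text
position: [0.6668, -0.2005, 0.0571]
force: [-0.4, 0.3, -0.2]
width: 0.0854
gripper_force: 0.0
clock: 23.0
position: [0.6672, -0.2006, 0.1212]
force: [-0.2, 0.0, -0.2]
gripper_force: 0.0
clock: 23.83
position: [0.4468, -0.3152, 0.1197]
force: [0.8, 1.5, -0.6]
gripper_force: 0.0
23.8333 [ 0.44681979 -0.31516482  0.11974353] [ 0.84193766  1.45913272 -0.57439352]
0.062
(array([208., 238.]), array([456.6, -71.3]), array([50.6, 49.1]), 2.1)
(array([322., 191.]), array([ 563.2, -324.5]), array([24.8, 50.3]), 52.3)
0.074
(array([268., 144.]), array([ 667.7, -200.6]), array([49.7, 47.8]), 0.5)
0.018
(array([  7., 219.]), array([494.9, 424.8]), array([108.6,   8.5]), 10.5)
(array([358., 188.]), array([ 580.1, -416. ]), array([24. , 30.3]), 0.6)
(array([263., 174.]), array([ 612.8, -192.1]), array([ 92. , 215.7]), 82.5)
```

View pics/s4.png

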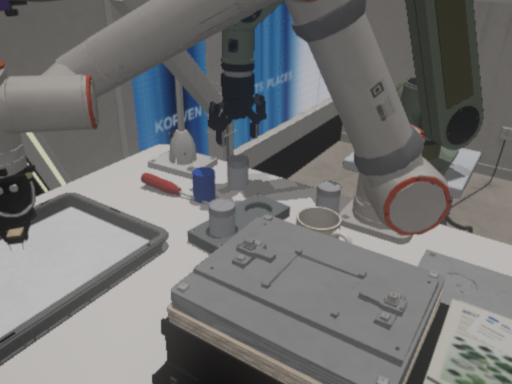

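The first tin stands level in the far pocket at scene pixel (222,215), and the gripper is over the left tin at (238,170). Next I grasp and weigh that one.

```bash
python3 -m inch '[[0,0,-5,0],[0,0,-16,0],[0,0,-30,0],[0,0,-44,0],[0,0,-58,0],[0,0,-68,0],[0,0,-73,0],[0,0,-73,0],[0,0,-73,0],[0,0,-73,0]]' | grep -E 'pos|force'
python3 -m inch '[[0,0,0,0],[0,0,0,0],[0,0,0,0],[0,0,0,0],[0,0,0,0],[0,0,0,0],[0,0,0,0],[0,0,0,0],[0,0,0,0],[0,0,0,0]]' 200 50| grep -E 'pos|force|wid'
python3 -m inch '[[0,0,2,0],[0,0,5,0],[0,0,10,0],[0,0,16,0],[0,0,22,0],[0,0,28,0],[0,0,33,0],[0,0,35,0],[0,0,35,0],[0,0,35,0]]'| grep -E 'pos|force|wid'
python3 -m inch '[[0,0,0,0],[0,0,0,0],[0,0,0,0],[0,0,0,0],[0,0,0,0],[0,0,0,0],[0,0,0,0],[0,0,0,0],[0,0,0,0],[0,0,0,0]]'| grep -E 'clo|pos|force|wid'
```

```text
position: [0.4505, -0.3147, 0.0477]
force: [-0.4, -1.1, 1.2]
gripper_force: 0.0
position: [0.4499, -0.3147, 0.0479]
force: [-0.1, 1.0, 6.8]
width: 0.0512
gripper_force: 52.2
position: [0.4497, -0.3145, 0.0822]
force: [-0.1, 0.1, -3.1]
width: 0.0507
gripper_force: 52.4
clock: 27.27
position: [0.4498, -0.3145, 0.0822]
force: [0.2, 0.2, -2.0]
width: 0.0508
gripper_force: 52.4
```

```bash
python3 -m inch '[[3,5,3,0],[10,15,5,0],[22,30,5,0],[36,47,5,0],[51,64,5,0],[66,82,5,0],[81,99,5,0],[95,115,5,0],[104,125,5,0],[108,129,5,0]]' | grep -E 'pos|force'
python3 -m inch '[[0,0,0,0],[0,0,0,0],[0,0,-3,0],[0,0,-6,0],[0,0,-9,0],[0,0,-12,0],[0,0,-15,0],[0,0,-17,0],[0,0,-18,0],[0,0,-18,0]]' | grep -E 'pos|force'
```

```text
position: [0.5593, -0.1834, 0.0874]
force: [0.5, -0.6, -3.1]
gripper_force: 52.4
position: [0.5576, -0.1855, 0.0688]
force: [-0.5, 0.3, -3.3]
gripper_force: 52.4
```

```bash
python3 -m inch '[[0,0,-1,0],[0,0,-2,0],[0,0,-3,0],[0,0,-4,0],[0,0,-5,0],[0,0,-6,0],[0,0,-7,0],[0,0,-8,0],[0,0,-9,0],[0,0,-9,0]]' | grep -E 'pos|force'
python3 -m inch '[[0,0,-0.5,0],[0,0,-1,0],[0,0,-1.5,0],[0,0,-2,0],[0,0,-2,0],[0,0,-2,0],[0,0,-2,0],[0,0,-2,0],[0,0,-2,0],[0,0,-2,0]]' | grep -E 'clo|pos|force'
```

```text
position: [0.5577, -0.1855, 0.0599]
force: [-0.3, -0.6, -3.0]
gripper_force: 52.4
clock: 30.6
position: [0.5578, -0.1855, 0.0581]
force: [-0.2, 0.0, -2.5]
gripper_force: 52.4
```

```bash
python3 -m inch '[[0,0,-0.3,0],[0,0,-0.6,0],[0,0,-0.9,0],[0,0,-1.2,0],[0,0,-1.2,0],[0,0,-1.2,0],[0,0,-1.2,0],[0,0,-1.2,0],[0,0,-1.2,0],[0,0,-1.2,0]]' | grep -E 'clo|pos|force'
```

```text
clock: 31.43
position: [0.5578, -0.1855, 0.0579]
force: [-1.7, 1.3, 5.1]
gripper_force: 52.9
```

```bash
python3 -m inch '[[0,0,0,0],[0,0,0,0],[0,0,0,0],[0,0,0,0],[0,0,0,0],[0,0,0,0],[0,0,0,0],[0,0,0,0],[0,0,0,0],[0,0,0,0]]' 0 | grep -E 'pos|force|wid'
python3 -m inch '[[0,0,3,0],[0,0,9,0],[0,0,17,0],[0,0,26,0],[0,0,36,0],[0,0,46,0],[0,0,54,0],[0,0,60,0],[0,0,63,0],[0,0,63,0]]' | grep -E 'pos|force|clo'
python3 -m inch '[[-3,4,0,0],[-10,12,0,0.04],[-22,25,0,0.09],[-36,40,0,0.14],[-51,57,0,0.19],[-66,74,0,0.24],[-80,90,0,0.29],[-93,104,0,0.3],[-100,112,0,0.3],[-102,114,0,0.3]]' | grep -E 'pos|force|clo'
python3 -m inch '[[0,0,0,0],[0,0,-8,0],[0,0,-20,0],[0,0,-34,0],[0,0,-48,0],[0,0,-60,0],[0,0,-68,0],[0,0,-72,0],[0,0,-72,0],[0,0,-72,0]]' | grep -E 'pos|force'
python3 -m inch '[[0,0,0,0],[0,0,0,0],[0,0,0,0],[0,0,0,0],[0,0,0,0],[0,0,0,0],[0,0,0,0],[0,0,0,0],[0,0,0,0],[0,0,0,0]]' 200 70| grep -E 'pos|force|wid'
python3 -m inch '[[0,0,2,0],[0,0,5,0],[0,0,10,0],[0,0,16,0],[0,0,22,0],[0,0,28,0],[0,0,33,0],[0,0,35,0],[0,0,35,0],[0,0,35,0]]'| grep -E 'pos|force|wid'
python3 -m inch '[[0,0,0,0],[0,0,0,0],[0,0,0,0],[0,0,0,0],[0,0,0,0],[0,0,0,0],[0,0,0,0],[0,0,0,0],[0,0,0,0],[0,0,0,0]]'| grep -E 'clo|pos|force|wid'
```

```text
position: [0.5578, -0.1855, 0.0569]
force: [0.5, 0.2, -0.1]
width: 0.0857
gripper_force: 0.0
clock: 33.1
position: [0.5582, -0.1857, 0.1209]
force: [0.1, -0.0, 0.1]
gripper_force: 0.0
clock: 33.93
position: [0.454, -0.0703, 0.1195]
force: [0.7, -0.7, -0.5]
gripper_force: 0.0
position: [0.4562, -0.0718, 0.0479]
force: [0.6, -0.7, 0.4]
gripper_force: 0.0
position: [0.456, -0.0716, 0.0487]
force: [-1.7, 0.3, 5.3]
width: 0.051
gripper_force: 72.4
position: [0.4557, -0.0715, 0.083]
force: [0.7, -0.8, -6.7]
width: 0.0506
gripper_force: 73.7
clock: 37.27
position: [0.4558, -0.0715, 0.0829]
force: [0.8, -0.2, -5.0]
width: 0.0508
gripper_force: 73.7
```

```bash
python3 -m inch '[[-2,-4,5,0],[-6,-12,14,0],[-11,-23,26,0],[-17,-36,40,0],[-23,-50,55,0],[-30,-64,70,0],[-35,-78,85,0],[-38,-90,100,0],[-40,-98,112,0],[-40,-100,120,0]]'| grep -E 'clo|pos|force|wid'
python3 -m inch '[[0,0,0,0],[0,0,0,0],[0,0,0,0],[0,0,0,0],[0,0,0,0],[0,0,0,0],[0,0,0,0],[0,0,0,0],[0,0,0,0],[0,0,0,0]]'| grep -E 'clo|pos|force|wid'
python3 - <<'E'
from rig import r,eyes
from h import *
t=eyes.snapshot('scene');cv2.imwrite('pics/s5.png',t['img'][:,:,::-1])
t=eyes.snapshot('top')
for b in blobs(t,.074,.088):print(b)
E
```

```text
clock: 38.1
position: [0.4153, -0.1733, 0.2051]
force: [-0.2, -0.2, -4.9]
width: 0.0506
gripper_force: 73.9
clock: 38.93
position: [0.4158, -0.1715, 0.2029]
force: [0.7, 0.5, -6.2]
width: 0.0505
gripper_force: 73.9
(array([395., 244.]), array([ 448.9, -475.6]), array([18. , 49.6]), 73.1)
(array([260., 192.]), array([ 557.9, -185.2]), array([49.5, 48.9]), 0.6)
(array([268., 144.]), array([ 667.7, -200.6]), array([49.7, 47.8]), 0.5)
```

View pics/s5.png

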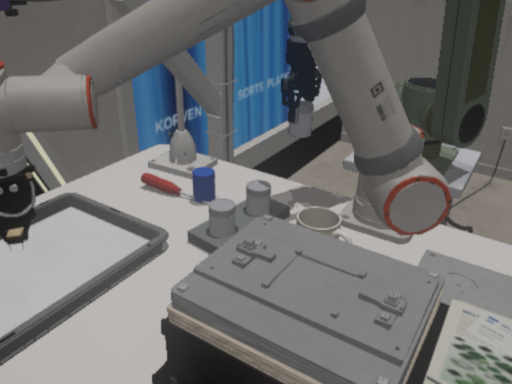

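Both light tins stand in the pockets at scene pixels (222,215) and (258,197). The heavy tin is held upright at (301,118), with its underside about 15 cm up. The mug and screwdriver haven't moved, so I'm handing in.

```bash
python3 -c "
from rig import r
print(r.job_done())"
```

```text
the job is handed in; nothing more can be done
None
```

I handed the job in at about 39 s: the two lighter tins (about 2.5–3 N each) stand in the holder's pockets, and the heaviest (about 5–6 N) is held upright and still, about 15 cm above the worktop; the hand-in returned no verdict.

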